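# Fit the return spring in an opened bench device

### The arm

A 6-joint arm with a two-finger parallel gripper is mounted at the origin on the work surface. World frame = base frame: x ahead of the robot, y to its left, z up, the work surface at z = 0. Lengths are in m, angles in rad, forces in N, time in s.
With the tool pointing down it reaches from about 0.35 to 0.775 m from the base axis. Payload 7.3 kg.
Tool frame: the origin (TCP) lies at the very end of the fingers, on their centre line; the grasp point (between the pads) lies 19 mm behind it; z points along the fingers, y is the direction in which the jaws open and shut (so a half turn about z gives the same grasp; the last joint's range is limited). The gripper opens to 92 mm and grips with 3 to 60 N. Pads are 19 mm wide; open, the fingers measure 130 mm over their backs; the gripper's body (75 mm by 190 mm) begins 47 mm behind the grasp point.
Start: joints at [-1.313, 0.342, 1.524, -0, 1.275, -0.146], TCP at [0.206, -0.483, 0.227] pointing down, gripper open.
Joint ranges: [-2.53, 2.53], [-0.77, 2.02], [0.04, 2.7], [-1, 4.14], [0.28, 2.66], [-3.11, 3.11]. Speed limits (rad/s): [2.57, 2.57, 3.14, 3.14, 3.14, 3.14].

### API

Orientations are given as [roll, pitch, yaw] about the fixed x, y, z axes, in that order (R = Rz(yaw) Ry(pitch) Rx(roll)).
In Python, from cell import robot gives the robot as it stands.
- The arm moves only by the shell command python3 -m pendant 'ROWS' [OPENING] [FORCE]. ROWS is JSON, a list of rows, each a list of 2 entries, a list of its own where there are three numbers: the shift along the tool's x, y, z in mm, then the turn about the tool's z in degrees. In form: [[[x, y, z], turn], ...]. A call has 1 to 10 rows; each row is the pose to reach, as a shift and turn from the pose measured when the call began, along the tool's axes at that moment; what a row does not reach only later rows make up. A row lasts 1/12 s, in which the tool goes at most 41.7 mm and 7.16 degrees, less where a joint would pass 70% of its speed; a pose out of reach is approached as far as the arm can. A call with a gripper value outside its range is refused whole. OPENING is the opening, from 0 (shut) to 1 (fully open), set as the call begins (- or left out, the last holds). The fingers move at their own pace and stop on an object; FORCE is the grip in N (left out, the last holds). Time passes only in rows, so rows that repeat a pose let the fingers close. It gives the time, the measured TCP pose, the force and the opening at its end, in the units of the state.
- robot.observe(): the state, without advancing time (a new reading comes with each control period).
- robot.read_camera(name): name is "side" or "top" or "wrist"; returns the picture (480x640x3 uint8, red, green, blue); there is no depth.
- robot.calibration(name): a dict with "vfov" (degrees; the focal length in pixels is half the picture's height over the tangent of half this angle, whatever the lens; pixels are square), "cx", "cy" (the principal point, pixels), "k1" (the pictures are not rectified: a ray, as slopes to the right and down, at radius r is drawn at 1 + k1 r^2 times it, then the intrinsics apply), "rvec" (rotation vector, rad) and "tvec" (3), from world to camera coordinates, as OpenCV has them. Camera axes: x right, y down, z forward; pixel columns grow to the right and rows downward; lengths in m; the calibration is good to about 2 mm. A picture is of the moment at which its call begins: read the wrist's pose just before it. calibration takes no time and is no camera call; for the wrist camera it gives the pose at the moment of the call.
- robot.hand_in(): hands the job in, once; it reports no verdict.
Trained networks look in the newest picture that a camera, given by its name, has taken for a name from the list of things; names that differ only in an ending like _2 or _b are one class to them, and where a whole thing is asked for, a point or a joint stands for the part that bears it (a point fixed in the world has none). Each returns a list of dicts, best first, with "p" (0 to 1); they miss things now and then, are a little off and sometimes report something else, mostly with a low value. They report only what shows in the picture. A call takes as long as a camera call. They do not tell look-alikes from the thing itself.
- robot.find_in(camera, query): "xy" ([column, row] as shares, 0 to 1, of the picture: columns of its width, rows of its height, amid what is visible of it).
The state is a dict: "time": time; "qpos": joint angles; "qvel": joint speeds; "joint_efforts": joint torques, N m; "tool_pos": TCP position; "tool_rot": TCP orientation; "contact_force": force on the tool from outside, world axes, zero at the start; "torque": the same for the moment, N m; "opening": finger opening in m.
Only numpy, scipy, OpenCV 4.12 (cv2) and the standard library are available. Lean on these libraries where they do the work, as an engineer would, in place of code of your own. Each camera call takes 0.05 s, during which the arm holds its last target.

### The job

Fit the return spring to the opened device: take it from its rest, put its bent hook fully down into the hole at the end of the aluminium rail, then stretch the spring along the rail and drop its eye over the steel post until it sits down around the post. Let go and leave the spring stretched between hole and post; leave the meter, screwdriver and jar where they are.

Things in the scene. Friction and masses are not known exactly. Their poses are not given: they have to be found in the camera images.
- chassis: Fixed opened device: white open-topped shell 250 x 150 mm, walls 28 mm high, circuit boards inside, and in its middle an aluminium rail 200 mm long (along the body's x), 24 mm wide, flat top 45 mm above the bench. Origin: under the shell's centre on the bench; z up.
- hole (a point): Centre of the mouth of the round 9 mm hole through the rail (14 mm thick there), at the rail's top face, 80 mm to the -x side of the chassis centre, on the rail's centre line.
- post: Fixed steel post standing on the rail's centre line, on the +x side of the chassis, 142 to 154 mm from the hole. Origin: at its foot on the rail top. First a collar 16 mm in diameter and 7 mm high, then a pin 8 mm in diameter whose top is 18 mm above the rail.
- post_seat (a point): On the post's axis at the top of its collar, 7 mm above the rail: the eye's wire sits on or just above it.
- spring: Hook end of the loose steel tension spring (133 mm long, about 0.15 kg). Origin on the hook leg's axis at the height of the spring's axis; x from hook to eye, z up. Hook: 5 mm wire bent down. Dark end block at x = 12 to 36 mm, 14 mm wide (y), 20 mm tall, 10 of it below the axis: it rests on the rail when the hook is fully in. Coil 18 mm thick, x = 36 to 80 mm.
- hook_tip (a point): Round lower end of the hook leg, 25 mm below the spring's axis. The hook can swivel in the hole.
- hook_grip (a point): Centre of the hook-end block, on the spring's axis, 24 mm from the hook leg.
- eye_grip (a point): Centre of the eye-end block (24 mm long, 14 wide, 20 tall), 92 mm from the hook leg when unstretched, x axis towards the eye. A flange 24 mm wide and 4 mm thick, for fingers to pull against, begins 12 mm further on. The coil bends up and down (0.03 N m/rad), so this end can be lifted 15 mm while the hook stays in, best under some tension; it does not bend sideways.
- eye (a point): Centre of the eye, a flat-lying ring of 5 mm wire with a clear opening of about 12.5 mm, 28 mm beyond eye_grip and 120 mm from the hook leg when unstretched.
- stretch (a joint): Stretch of the spring in m: 0 when closed, at most 0.06. It pulls with about 1 N at the start of stretching plus 0.35 N per mm.
- rest: Fixed grey spring rest: foot plate 100 x 75 x 4 mm, block 38 mm long (x) by 50 mm wide and 28 mm high, with two low ribs to 42 mm height, 17 mm apart, that form a channel along x. The spring lies level in it, coil in the channel, blocks and ends overhanging, axis 38 mm above the bench. Origin: under its centre.
- meter: Bystander: loose yellow and black hand meter, 75 x 140 x 38 mm, origin under its centre.
- screwdriver: Bystander: loose screwdriver, 170 mm long, lying on the bench.
- jar: Bystander: loose clear jar, 52 mm in diameter, 60 mm high, origin under its centre.
There are look-alikes about, which are no part of the job. There is more than one size of the spring; the job needs the largest.

How it is judged:
By the outcome, as a careful person would: the job done as asked, in the order asked, and still so for the second after the job is handed in, with the robot touching nothing.
It also fails if it takes over 51 s, if anything falls off the work surface, if the arm or the gripper's body presses on something with over 40 N, if the wrist force passes 120 N, or if a joint passes its speed limit or range.

## Working session

There is one attempt and no reset: what is moved stays moved. The work goes in short steps, Python scripts to look and compute and a shell command to move; the robot and the scene stay as the last step left them, time stands still between calls to the robot, and variables do not carry over. Pictures are saved under pics/ and viewed, and the job is handed in when it is done.

```bash
ls; mkdir -p pics; python3 - <<'E'
from cell import robot
import cv2
print(robot.observe())
for n in ("side","top","wrist"):
    im=robot.read_camera(n); cv2.imwrite(f"pics/{n}0.png",im[:,:,::-1]); print(n,robot.calibration(n))
    for q in (["spring","hook_tip","hook_grip","eye_grip","eye","hole","post","rest","chassis"] if n!="wrist" else []):
        print(n,q,[(round(d["p"],2),[round(d["xy"][0]*640),round(d["xy"][1]*480)]) for d in robot.find_in(n,q)][:4])
print(robot.observe()["time"])
E
```

```text
pics
{'time': 0.0, 'qpos': array([-1.31299981e+00,  3.42671402e-01,  1.52497939e+00, -2.59967669e-05,
        1.27540216e+00, -1.46009861e-01]), 'qvel': array([-0.00116112,  0.00133861, -0.00047823,  0.0007902 ,  0.00048192,
       -0.00148539]), 'joint_efforts': array([-1.24550301e-03, -4.31246173e+01, -2.44222587e+01,  7.16038956e-02,
        5.59325656e-02, -1.30313178e-04]), 'tool_pos': array([ 0.20619099, -0.48238829,  0.22608473]), 'tool_rot': array([-3.14014428e+00, -1.87865891e-04,  4.03813824e-01]), 'contact_force': array([0.05518953, 0.59433758, 0.220453  ]), 'torque': array([ 0.02255443,  0.0790618 , -0.00628281]), 'opening': 0.09183649214742759}
side {'vfov': 57.88107494806718, 'cx': 321.30851313908755, 'cy': 235.66680849420075, 'k1': -0.051393046920779985, 'rvec': array([ 1.0179926 , -2.51942506,  0.94958568]), 'tvec': array([0.38211578, 0.32019348, 0.67461134])}
side spring [(0.88, [311, 396]), (0.82, [243, 453]), (0.77, [222, 361])]
side hook_tip [(0.97, [224, 360]), (0.66, [311, 396]), (0.61, [241, 459])]
side hook_grip [(0.96, [309, 396]), (0.76, [245, 458]), (0.65, 
[... 505 characters left out ...]
1002569,  1.13041217])}
top spring [(0.74, [214, 315]), (0.63, [153, 312]), (0.58, [188, 254])]
top hook_tip [(0.65, [154, 315]), (0.61, [212, 313]), (0.6, [188, 252])]
top hook_grip [(0.78, [189, 252]), (0.62, [159, 310]), (0.59, [217, 312])]
top eye_grip [(0.41, [209, 305])]
top eye [(0.65, [149, 318]), (0.61, [206, 307]), (0.56, [193, 238])]
top hole [(0.58, [305, 205])]
top post []
top rest [(0.69, [196, 255])]
top chassis [(0.67, [302, 204]), (0.41, [191, 235])]
wrist {'vfov': 59.67987725115137, 'cx': 318.2698919810651, 'cy': 241.56581890057703, 'k1': -0.0911356125275962, 'rvec': array([-2.41632972,  1.59554214,  0.22857554]), 'tvec': array([-0.52489266, -0.03497001,  0.39208717])}
1.05
```

View pics/side0.png

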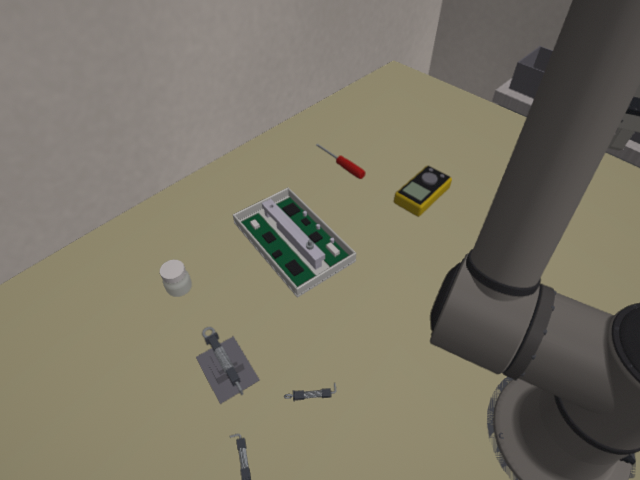

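View pics/top0.png

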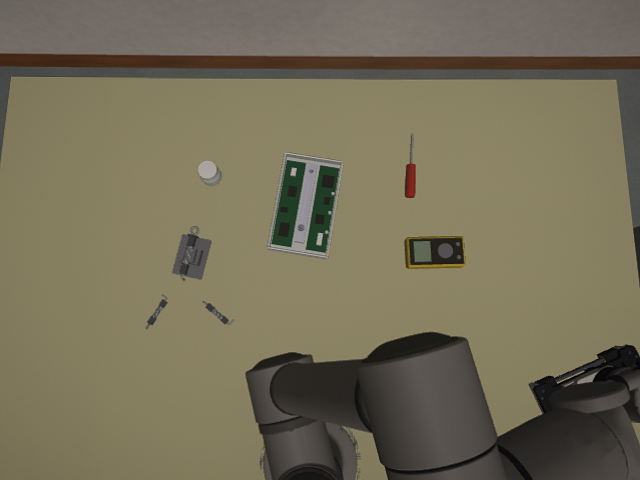

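View pics/wrist0.png

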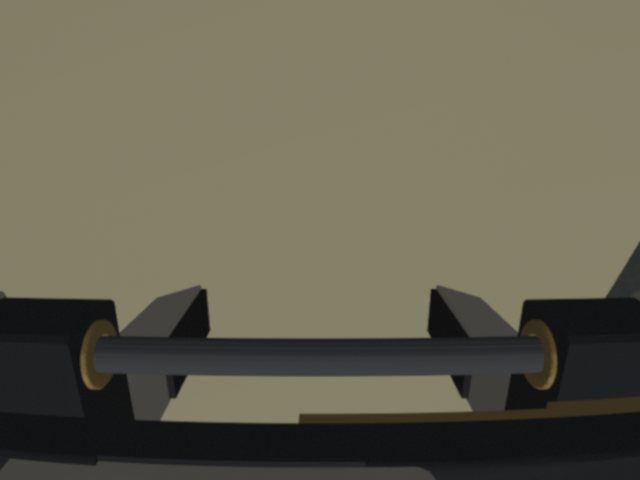

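The side picture shows the largest spring on the rest, around (222,360), with its eye at (209,333) and its hook at (240,390). The two smaller springs lie loose. In the top picture the hole is at about (311,171), the post at (301,228), the spring's hook at (184,278) and its eye at (194,230). Next I measure these.

```bash
cat > h.py <<'E'
import numpy as np, cv2
from cell import robot
def K(c):
    f=240/np.tan(np.radians(c["vfov"])/2); return f
def ray(c,uv):
    f=K(c); d=np.array([(uv[0]-c["cx"])/f,(uv[1]-c["cy"])/f]); s=d.copy()
    for _ in range(20): s=d/(1+c["k1"]*(s@s))
    R=cv2.Rodrigues(np.array(c["rvec"]))[0]; t=np.array(c["tvec"])
    return -R.T@t, R.T@np.array([s[0],s[1],1])
def onz(c,uv,z):
    o,d=ray(c,uv); return o+d*(z-o[2])/d[2]
def proj(c,P):
    R=cv2.Rodrigues(np.array(c["rvec"]))[0]; p=R@np.array(P)+np.array(c["tvec"])
    s=p[:2]/p[2]; s=s*(1+c["k1"]*(s@s)); return s*K(c)+[c["cx"],c["cy"]]
def tri(pairs):
    A=np.zeros((3,3));b=np.zeros(3)
    for c,uv in pairs:
        o,d=ray(c,uv); d=d/np.linalg.norm(d); M=np.eye(3)-np.outer(d,d); A+=M;b+=M@o
    return np.linalg.solve(A,b)
def crop(im,x0,y0,w,h,s,fn):
    cv2.imwrite(fn,cv2.resize(im[y0:y0+h,x0:x0+w],None,fx=s,fy=s,interpolation=cv2.INTER_CUBIC))
E
python3 - <<'E'
from h import *
np.set_printoptions(precision=4,suppress=True)
a=cv2.imread("pics/top0.png"); b=cv2.imread("pics/side0.png")
L=np.zeros((600,800,3),np.uint8)
L[:400,:400]=cv2.resize(a[215:295,150:230],(400,400),interpolation=cv2.INTER_CUBIC)
L[:600,400:]=cv2.resize(b[320:410,190:250],(400,600),interpolation=cv2.INTER_CUBIC)
cv2.imwrite("pics/c1.png",L)
t=robot.calibration("top"); s=robot.calibration("side")
print("hole",onz(t,(311,171),.045),"post",onz(t,(301,228),.063),onz(s,(271,204),.045),onz(s,(310,244),.063))
print("hook",onz(t,(184,278),.038),"eye",onz(t,(194,230),.038))
w=robot.calibration("wrist"); o,d=ray(w,(320,240)); R=cv2.Rodrigues(w["rvec"])[0]; st=robot.observe()
print("cam",o,d, "cam x axis",R[0],"tool",st["tool_pos"],st["tool_rot"], np.degrees(st["tool_rot"]))
from scipy.spatial.transform import Rotation as Ro
T=Ro.from_euler("xyz",st["tool_rot"]).as_matrix(); print("cam in tool",T.T@(o-st["tool_pos"]), "R",T.T@R.T)
E
```

```text
hole [0.6827 0.0023 0.045 ] post [0.535  0.0249 0.063 ] [ 0.6872 -0.0022  0.045 ] [0.5329 0.0302 0.063 ]
hook [0.4167 0.303  0.038 ] eye [0.5336 0.2852 0.038 ]
cam [ 0.2765 -0.4527  0.3861] [-0.2531 -0.1125 -0.9609] cam x axis [ 0.3927 -0.9197 -0.0001] tool [ 0.2063 -0.4828  0.2268] [3.1415 0.     0.4038] [179.9921   0.0012  23.1352]
cam in tool [ 0.0763 -0.0001 -0.1593] R [[-0.0002 -0.9598 -0.2805]
 [ 1.     -0.0001 -0.0003]
 [ 0.0003 -0.2805  0.9598]]
```

View pics/c1.png

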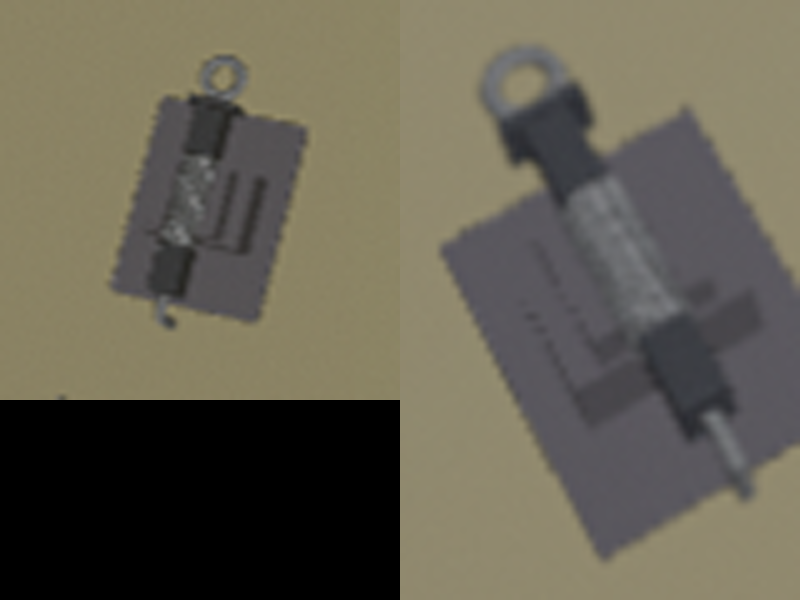

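```bash
python3 -m pendant '[[[384,-252,0],-70],[[384,-252,0],-70],[[384,-252,0],-70],[[384,-252,0],-70],[[384,-252,0],-70],[[384,-252,0],-70],[[384,-252,0],-70],[[384,-252,0],-70],[[384,-252,0],-70],[[384,-252,0],-70]]' 1
cat > go.py <<'E'
import sys
from h import *
from scipy.spatial.transform import Rotation as Ro
def shift(x,y,z,yawdeg):
    s=robot.observe(); T=Ro.from_euler("xyz",s["tool_rot"]).as_matrix()
    d=T.T@(np.array([x,y,z])-s["tool_pos"])*1000
    yaw=np.degrees(np.arctan2(T[1,0],T[0,0])); turn=-(yawdeg-yaw); turn=(turn+180)%360-180
    print("shift",d.round(1),"turn",round(turn,2),"pos",s["tool_pos"].round(4),"yaw",round(yaw,2),"t",s["time"],"F",s["contact_force"].round(2),"q6",s["qpos"].round(2),"op",round(s["opening"],4))
if __name__=="__main__": shift(*map(float,sys.argv[1:]))
E
python3 go.py .44 .299 .13 171
```

```text
time: 1.88
tool_pos: [0.4376, -0.1338, 0.227]
tool_rot: [3.141, 0.001, 1.632]
contact_force: [1.0, -1.0, 0.4]
opening: 0.0918
shift [431.9  28.7  96.8] turn -77.51 pos [ 0.4376 -0.1338  0.227 ] yaw 93.49 t 1.8833 F [ 1.03 -1.    0.37] q6 [-0.46  0.22  1.7  -0.    1.23 -0.53] op 0.0918
```

```bash
python3 -m pendant '[[[432,29,0],-78],[[432,29,0],-78],[[432,29,20],-78],[[432,29,40],-78],[[432,29,60],-78],[[432,29,97],-78],[[432,29,97],-78],[[432,29,97],-78],[[432,29,97],-78],[[432,29,97],-78]]'
python3 go.py .44 .299 .13 171
```

```text
time: 2.72
tool_pos: [0.4397, 0.2697, 0.1406]
tool_rot: [-3.142, 0.001, 2.882]
contact_force: [0.3, 0.2, 0.1]
opening: 0.0917
shift [ 7.3 28.4 10.6] turn -5.88 pos [0.4397 0.2697 0.1406] yaw 165.12 t 2.7167 F [0.31 0.21 0.07] q6 [ 0.4   0.41  1.68 -0.    1.05 -0.91] op 0.0917
```

```bash
python3 -m pendant '[[[7,28,11],-6],[[7,28,11],-6],[[7,28,11],-6],[[7,28,11],-6]]'
python3 - <<'E'
from h import *
from go import shift
shift(.44,.299,.13,171)
im=robot.read_camera("wrist"); cv2.imwrite("pics/w1.png",im[:,:,::-1])
for q in ["hook_grip","eye_grip","eye","hook_tip"]:
    print(q,[(round(d["p"],2),[round(d["xy"][0]*640),round(d["xy"][1]*480)]) for d in robot.find_in("wrist",q)][:4])
E
```

```text
time: 3.05
tool_pos: [0.4401, 0.2983, 0.1296]
tool_rot: [-3.141, 0.001, 2.986]
contact_force: [-0.1, -0.4, 0.0]
opening: 0.0915
shift [ 0.2  0.7 -0.4] turn 0.09 pos [0.4401 0.2983 0.1296] yaw 171.09 t 3.05 F [-0.1  -0.42  0.03] q6 [ 0.45  0.45  1.64 -0.    1.04 -0.96] op 0.0915
hook_grip [(0.88, [181, 93]), (0.85, [326, 279]), (0.65, [407, 59])]
eye_grip [(0.94, [423, 22]), (0.65, [217, 113]), (0.62, [319, 337])]
eye [(0.7, [326, 380]), (0.68, [427, 20]), (0.61, [217, 115])]
hook_tip [(0.86, [321, 281]), (0.75, [185, 94]), (0.69, [410, 63])]
```

View pics/w1.png

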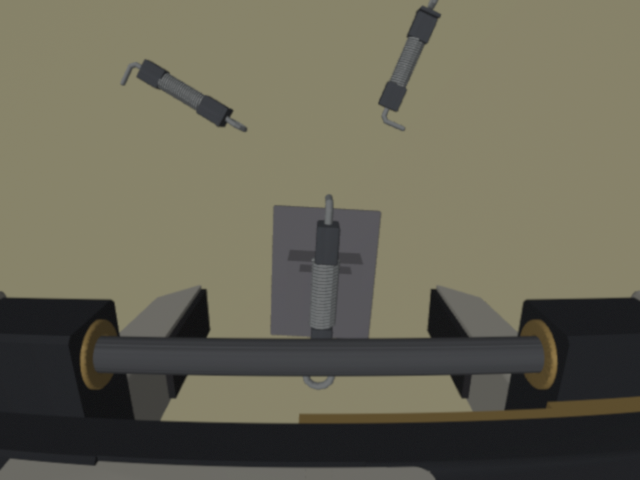

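```bash
python3 - <<'E'
from h import *
np.set_printoptions(precision=4,suppress=True)
w=robot.calibration("wrist")
im=cv2.imread("pics/w1.png"); crop(im,270,170,110,225,2.6,"pics/w1c.png")
P={}
for n,uv,z in [("hookbend",(329,197),.038),("blocktop_hookend",(328,223),.048),("blocktop_coilend",(326,263),.048),("eye",(319,377),.038)]:
    P[n]=onz(w,uv,z); print(n,P[n])
d=P["eye"]-P["hookbend"]; print(np.degrees(np.arctan2(d[1],d[0])),np.linalg.norm(d))
t=robot.calibration("top"); s=robot.calibration("side")
print("tri hook/eye")
print(tri([(w,(319,377)),(t,(194.8,230.2)),(s,(208.5,332.5))]), onz(t,(194.8,230.2),.038),onz(s,(208.5,332.5),.038))
E
```

```text
hookbend [0.4123 0.3092 0.038 ]
blocktop_hookend [0.4258 0.3063 0.048 ]
blocktop_coilend [0.4505 0.3013 0.048 ]
eye [0.5367 0.2834 0.038 ]
-11.71898064813029 0.12706265208436116
tri hook/eye
[0.5327 0.2831 0.0408] [0.5331 0.2832 0.038 ] [0.5326 0.2827 0.038 ]
```

View pics/w1c.png

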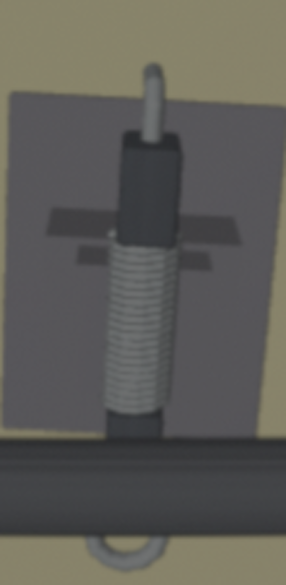

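```bash
python3 go.py .438 .304 .031 168.3
```

```text
shift [ 3.8  5.8 99.2] turn 2.7 pos [0.4407 0.2977 0.1302] yaw 171.0 t 3.3 F [ 0.44  0.12 -0.01] q6 [ 0.45  0.45  1.64 -0.    1.04 -0.96] op 0.0919
```

```bash
python3 -m pendant '[[[4,6,20],2.7],[[4,6,50],2.7],[[4,6,80],2.7],[[4,6,99],2.7],[[4,6,99],2.7],[[4,6,99],2.7]]' 0.5 40
python3 - <<'E'
from h import *
from go import shift
shift(.438,.304,.031,168.3)
im=robot.read_camera("wrist"); cv2.imwrite("pics/w2.png",im[:,:,::-1])
E
```

```text
time: 3.8
tool_pos: [0.4378, 0.3036, 0.0311]
tool_rot: [-3.141, 0.001, 2.936]
contact_force: [0.2, -0.3, 0.5]
opening: 0.0563
shift [-0.1  0.4  0.1] turn -0.06 pos [0.4378 0.3036 0.0311] yaw 168.24 t 3.8 F [ 0.2  -0.29  0.53] q6 [ 0.46  0.59  1.73 -0.    0.82 -0.9 ] op 0.0563
```

View pics/w2.png

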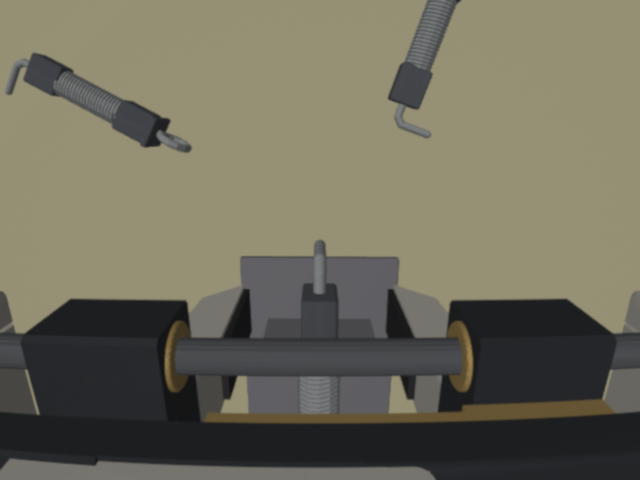

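```bash
python3 -m pendant '[[[0,0,0],0],[[0,0,0],0],[[0,0,0],0],[[0,0,0],0],[[0,0,0],0],[[0,0,0],0]]' 0 40
python3 - <<'E'
from h import *
from go import shift
w=robot.calibration("wrist"); P=onz(w,(320,287),.048); print(P, "tool x of block hook end")
shift(P[0],P[1],.031,168.3)
E
```

```text
time: 4.35
tool_pos: [0.4387, 0.3042, 0.0325]
tool_rot: [3.14, 0.003, 2.937]
contact_force: [-0.5, 0.7, 2.5]
opening: 0.0137
[0.42352205 0.30837546 0.048     ] tool x of block hook end
shift [15.7  1.   1.4] turn -0.04 pos [0.4387 0.3042 0.0325] yaw 168.26 t 4.35 F [-0.48  0.69  2.54] q6 [ 0.46  0.59  1.73 -0.    0.82 -0.9 ] op 0.0137
```

```bash
python3 -m pendant '[[[0,0,-15],0],[[0,0,-35],0],[[0,0,-60],0],[[0,0,-90],0],[[0,0,-120],0],[[0,0,-130],0],[[0,0,-130],0],[[0,0,-130],0]]'
python3 - <<'E'
from h import *
from go import shift
shift(.68,.0025,.16,-9)
im=robot.read_camera("wrist"); cv2.imwrite("pics/w3.png",im[:,:,::-1])
im=robot.read_camera("side"); crop(im[:,:,::-1],150,250,240,180,3,"pics/s3.png")
E
```

```text
time: 5.02
tool_pos: [0.4379, 0.3039, 0.1617]
tool_rot: [3.141, 0.003, 2.937]
contact_force: [-0.2, 1.0, -1.5]
opening: 0.0134
shift [-298.4 -245.8    2.4] turn 177.26 pos [0.4379 0.3039 0.1617] yaw 168.26 t 5.0167 F [-0.23  0.98 -1.51] q6 [ 0.46  0.42  1.6  -0.    1.12 -0.9 ] op 0.0134
```

View pics/w3.png

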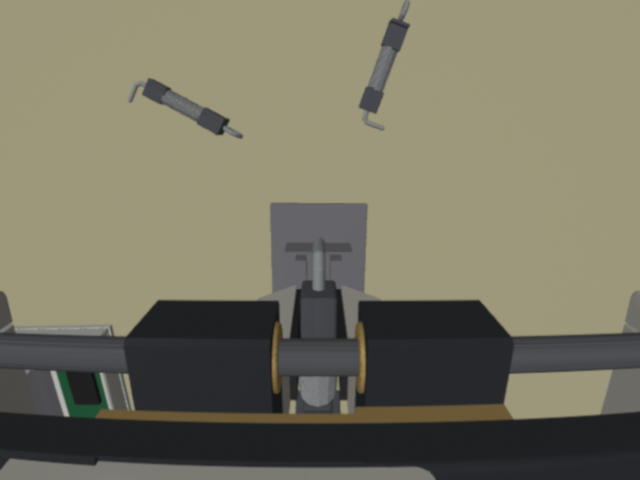

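View pics/s3.png

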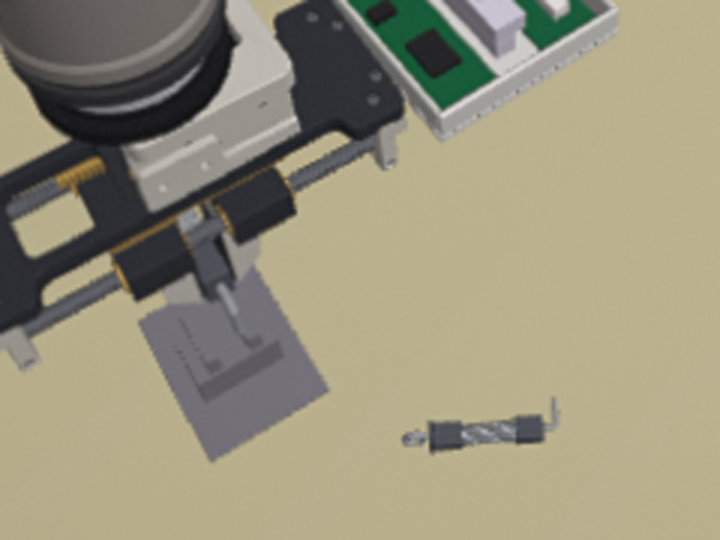

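```bash
python3 - <<'E'
from h import *
from scipy.spatial.transform import Rotation as Ro
w=robot.calibration("wrist"); s=robot.observe(); T=Ro.from_euler("xyz",s["tool_rot"]).as_matrix()
for n,p in [("bend24",(24,0,-6.5)),("bend27",(27,0,-6.5)),("bend24out",(26.5,0,-6.5)),("tip24",(24,0,18.5)),("tip27",(27,0,18.5)),("blocktop",(12,0,-16.5)),("blocktop3",(15,0,-16.5))]:
    print(n,proj(w,s["tool_pos"]+T@np.array(p)/1000))
im=cv2.imread("pics/w3.png"); crop(im,270,200,100,100,6,"pics/w3c.png")
E
python3 -m pendant '[[[-15,-12,-15],7],[[-40,-35,-25],14],[[-70,-60,-30],21],[[-100,-85,-30],28],[[-130,-115,-30],35],[[-160,-140,-30],42],[[-190,-170,-30],49],[[-215,-195,-30],56],[[-240,-215,-30],63],[[-255,-232,-30],70]]'
python3 go.py .656 .0065 .18 -9
```

```text
bend24 [317.17696625 257.86564345]
bend27 [317.16946206 250.42815849]
bend24out [317.17071389 251.67327894]
tip24 [317.32911736 239.96601268]
tip27 [317.32340788 233.41513241]
blocktop [317.13644212 297.1373384 ]
blocktop3 [317.12806178 289.64175406]
time: 5.95
tool_pos: [0.6405, 0.0217, 0.1879]
tool_rot: [-3.138, 0.001, 1.707]
contact_force: [0.6, -0.1, -1.7]
opening: 0.0135
shift [-17.2  13.3   7.8] turn 106.8 pos [0.6405 0.0217 0.1879] yaw 97.8 t 5.95 F [ 0.59 -0.06 -1.66] q6 [-0.08  0.59  1.23 -0.    1.33 -0.22] op 0.0135
```

View pics/w3c.png

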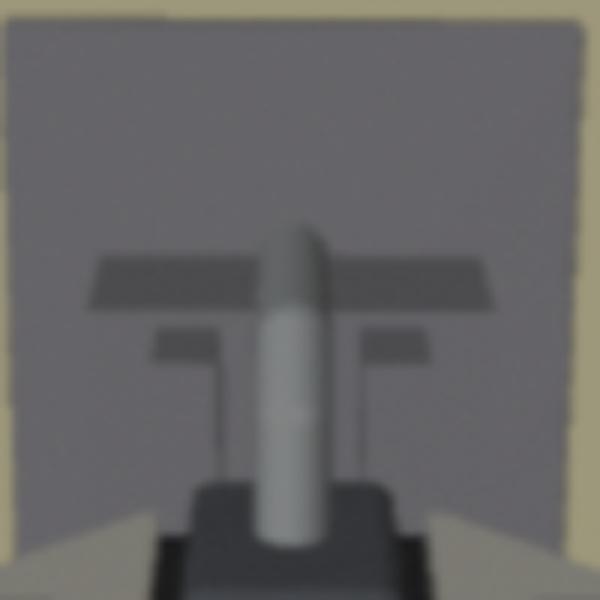

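```bash
python3 -m pendant '[[[-4,0,0],7],[[-6,2,0],14],[[-8,4,0],21],[[-10,6,0],28],[[-12,8,0],35],[[-14,10,0],42],[[-16,12,0],49],[[-17,13,0],56],[[-17,13,0],63],[[-17,13,0],70]]'
python3 go.py .66 .006 .16 -9
```

```text
time: 6.78
tool_pos: [0.655, 0.0066, 0.1849]
tool_rot: [-3.139, 0.007, 0.479]
contact_force: [-0.1, -0.6, -1.7]
opening: 0.0138
shift [ 4.4  2.9 24.9] turn 36.44 pos [0.655  0.0066 0.1849] yaw 27.44 t 6.7833 F [-0.12 -0.59 -1.74] q6 [-0.11  0.62  1.18 -0.    1.35  0.99] op 0.0138
```

```bash
python3 -m pendant '[[[4,3,5],7],[[4,3,10],14],[[4,3,15],21],[[4,3,20],28],[[4,3,25],36.4],[[4,3,25],36.4],[[4,3,25],36.4],[[4,3,25],36.4]]'
python3 - <<'E'
from h import *
from go import shift
shift(.66,.006,.16,-9)
im=robot.read_camera("wrist"); cv2.imwrite("pics/w4.png",im[:,:,::-1])
print("hole",[(round(d["p"],2),[round(d["xy"][0]*640),round(d["xy"][1]*480)]) for d in robot.find_in("wrist","hole")][:4])
im=robot.read_camera("side"); crop(im[:,:,::-1],200,150,200,150,4,"pics/s4.png")
E
```

```text
time: 7.45
tool_pos: [0.6595, 0.0058, 0.159]
tool_rot: [3.14, 0.009, -0.153]
contact_force: [0.9, -0.7, -1.5]
opening: 0.0133
shift [ 0.5 -0.3 -1. ] turn 0.23 pos [0.6595 0.0058 0.159 ] yaw -8.77 t 7.45 F [ 0.89 -0.74 -1.45] q6 [-0.11  0.65  1.2  -0.    1.3   1.62] op 0.0133
hole [(0.89, [316, 206]), (0.73, [317, 325])]
```

View pics/w4.png

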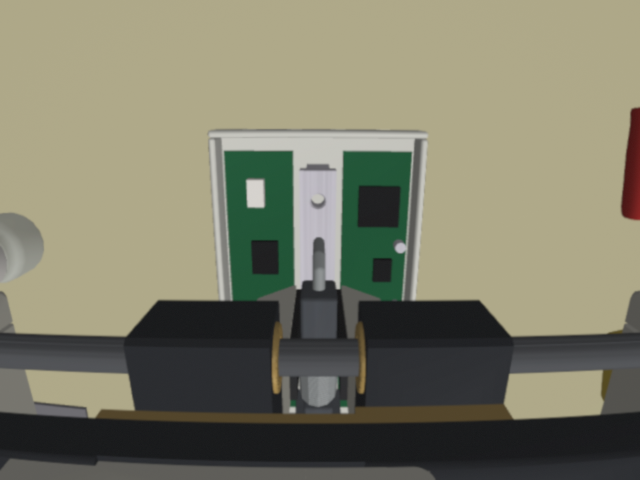

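View pics/s4.png

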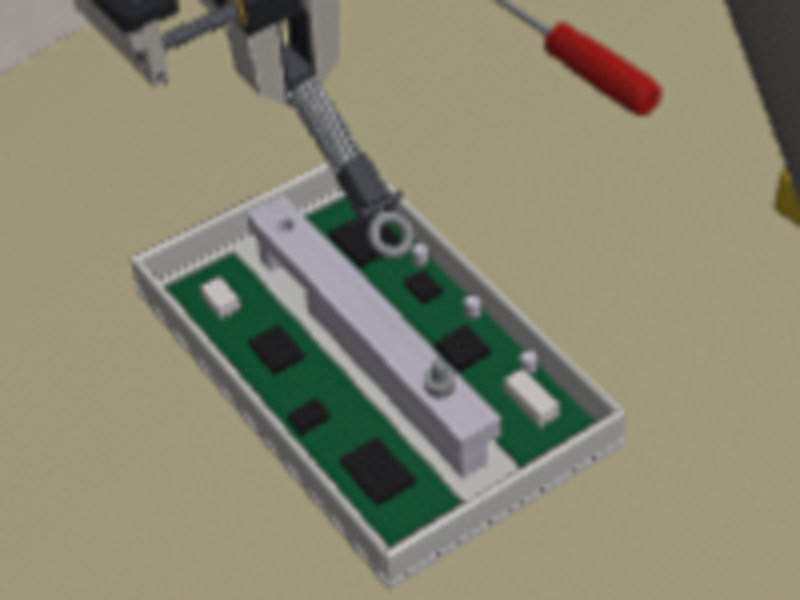

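```bash
cat > hole.py <<'E'
import sys
from h import *
from scipy.spatial.transform import Rotation as Ro
# args: hole u v, tip leg pixel u v (front of tip)
hu,hv,tu,tv=map(float,sys.argv[1:5])
w=robot.calibration("wrist"); s=robot.observe(); T=Ro.from_euler("xyz",s["tool_rot"]).as_matrix()
def tf(P): return T.T@(P-s["tool_pos"])*1000
def onplane(uv,zt):
    o,d=ray(w,uv); o=tf(o); d=T.T@d; return o+d*(zt-o[2])/d[2]
H=tf(onz(w,(hu,hv),.045)); tip=onplane((tu,tv),17.)-np.array([2.2,0,0])
print("hole tool",H.round(1),"tip tool",tip.round(1),"shift",(H-tip).round(1),"world hole",onz(w,(hu,hv),.045).round(4))
E
python3 hole.py 317.5 199.5 320 237.5
python3 - <<'E'
import cv2
from h import crop
crop(cv2.imread("pics/w4.png"),270,150,100,150,4,"pics/w4c.png")
E
```

```text
hole tool [ 25.1  -0.9 114.8] tip tool [24.3  0.4 17. ] shift [ 0.8 -1.3 97.8] world hole [0.6839 0.0027 0.045 ]
```

View pics/w4c.png

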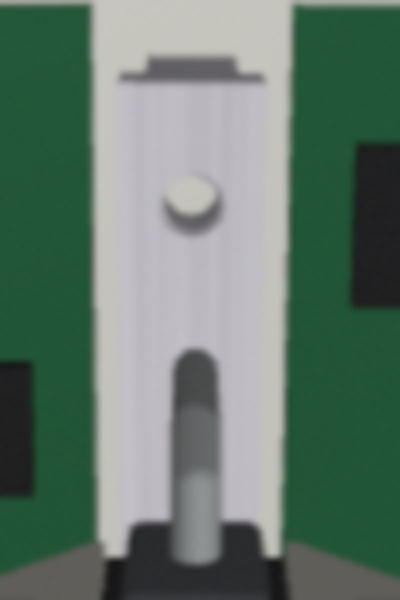

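```bash
python3 hole.py 318.2 201.2 318.8 237; python3 -m pendant '[[[0.2,-0.4,20],0.2],[[0.2,-0.4,40],0.2],[[0.2,-0.4,60],0.2],[[0.2,-0.4,75],0.2],[[0.2,-0.4,75],0.2],[[0.2,-0.4,75],0.2]]'
python3 - <<'E'
from h import *
from go import shift
shift(.66,.006,.16,-9)
im=robot.read_camera("wrist"); cv2.imwrite("pics/w5.png",im[:,:,::-1]); crop(im[:,:,::-1],250,150,140,150,4,"pics/w5c.png")
im=robot.read_camera("side"); crop(im[:,:,::-1],220,170,140,120,5,"pics/s5.png")
E
```

```text
hole tool [ 24.   -0.4 114.8] tip tool [24.5 -0.2 17. ] shift [-0.5 -0.3 97.8] world hole [0.6827 0.0024 0.045 ]
time: 8.1
tool_pos: [0.6592, 0.0061, 0.0847]
tool_rot: [3.14, 0.008, -0.157]
contact_force: [-0.4, -0.2, -1.3]
opening: 0.0137
shift [  0.1   0.1 -75.3] turn -0.01 pos [0.6592 0.0061 0.0847] yaw -9.01 t 8.1 F [-0.41 -0.19 -1.3 ] q6 [-0.11  0.72  1.29 -0.    1.15  1.62] op 0.0137
```

View pics/w5c.png

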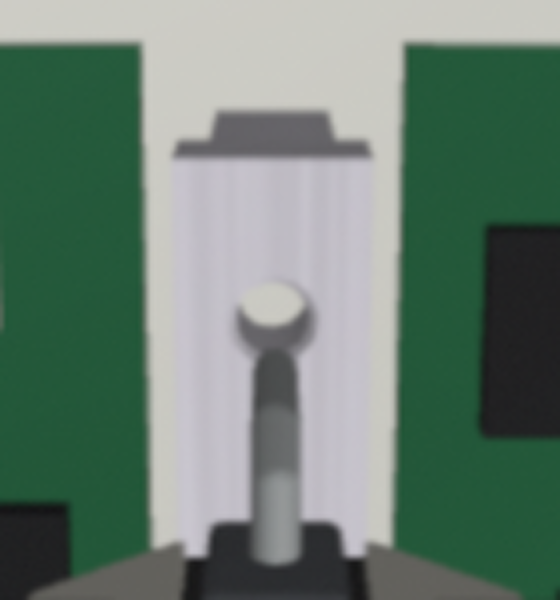

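View pics/s5.png

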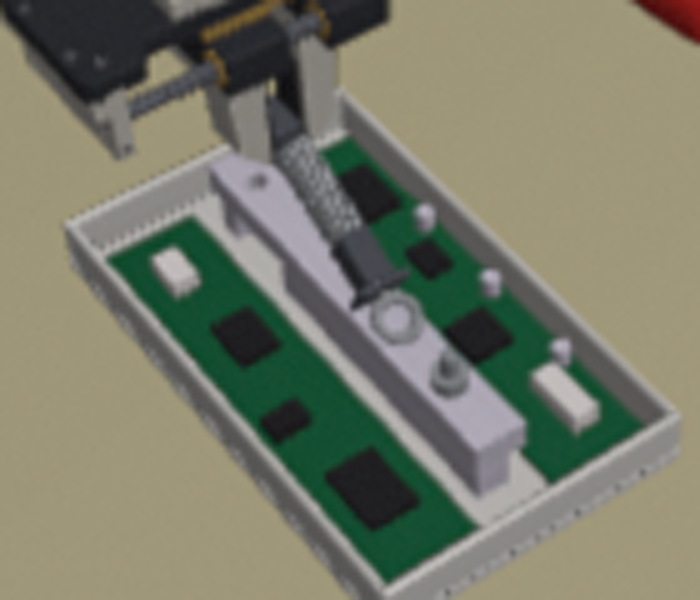

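```bash
python3 hole.py 318.8 230.2 318.8 237
```

```text
hole tool [23.4 -0.1 41.3] tip tool [24.5 -0.2 17. ] shift [-1.1  0.  24.3] world hole [0.6833 0.0024 0.045 ]
```

```bash
python3 -m pendant '[[[-1,0,5],0],[[-1,0,12],0],[[-1,0,18],0],[[-1,0,21],0],[[-1,0,24],0],[[-1,0,26],0],[[-1,0,28],0],[[-1,0,28],0]]'
python3 - <<'E'
from h import *
from go import shift
shift(.66,.006,.0487,-9)
im=robot.read_camera("wrist"); crop(im[:,:,::-1],250,150,140,150,4,"pics/w6c.png")
im=robot.read_camera("side"); crop(im[:,:,::-1],220,170,140,120,5,"pics/s6.png")
E
```

```text
time: 8.87
tool_pos: [0.659, 0.0061, 0.058]
tool_rot: [3.14, 0.005, -0.158]
contact_force: [0.2, -0.8, -0.7]
opening: 0.0136
shift [ 1.  -0.   9.2] turn -0.03 pos [0.659  0.0061 0.058 ] yaw -9.03 t 8.8667 F [ 0.19 -0.82 -0.7 ] q6 [-0.11  0.74  1.31 -0.    1.09  1.62] op 0.0136
```

View pics/w6c.png

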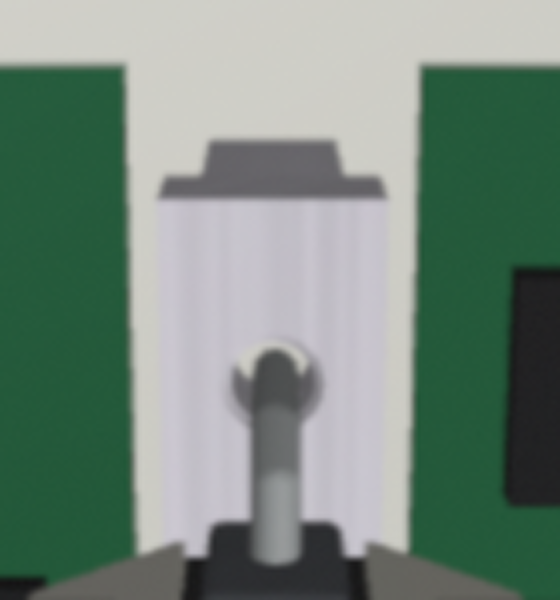

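View pics/s6.png

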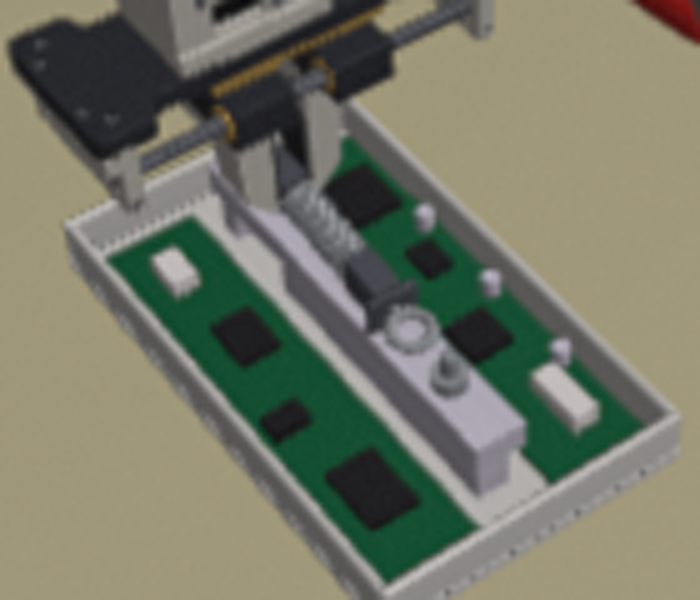

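```bash
python3 -m pendant '[[[0,0,3],0],[[0,0,6],0],[[0,0,8],0],[[0,0,10],0],[[0,0,10],0]]'
python3 - <<'E'
from h import *
from go import shift
shift(.66,.006,.0487,-9)
im=robot.read_camera("wrist"); crop(im[:,:,::-1],250,150,140,150,4,"pics/w7c.png")
E
```

```text
time: 9.38
tool_pos: [0.659, 0.0062, 0.0495]
tool_rot: [3.14, 0.005, -0.157]
contact_force: [-2.2, 0.0, 7.5]
opening: 0.0136
shift [ 1.  -0.   0.8] turn -0.02 pos [0.659  0.0062 0.0495] yaw -9.02 t 9.3833 F [-2.2   0.01  7.53] q6 [-0.11  0.75  1.32 -0.    1.07  1.62] op 0.0136
```

View pics/w7c.png

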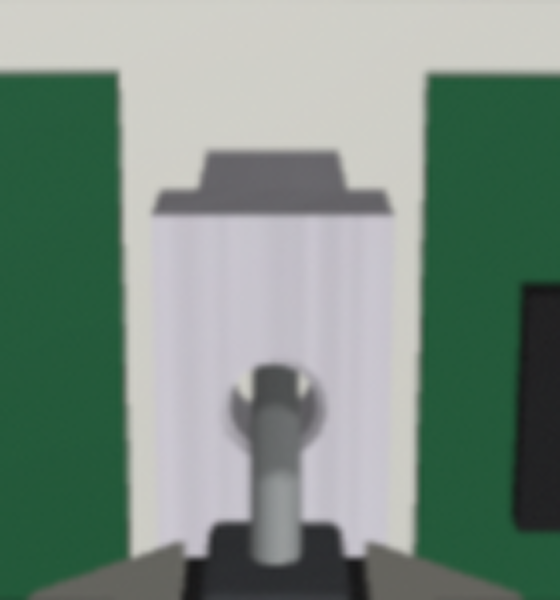

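```bash
python3 -m pendant '[[[0,0,0],0],[[0,0,0],0],[[0,0,0],0],[[0,0,-15],0],[[0,0,-40],0],[[0,0,-65],0],[[-10,0,-80],-7],[[-20,0,-80],-14],[[-30,0,-80],-21],[[-40,0,-80],-28]]' 0.4
python3 go.py .592 .0168 .13 171
```

```text
time: 10.27
tool_pos: [0.6195, 0.0126, 0.1299]
tool_rot: [-3.141, 0.005, 0.337]
contact_force: [0.5, 0.1, -0.7]
opening: 0.0366
shift [-24.5 -13.1  -0. ] turn -151.68 pos [0.6195 0.0126 0.1299] yaw 19.32 t 10.2667 F [ 0.52  0.06 -0.72] q6 [-0.1   0.6   1.38 -0.    1.17  1.13] op 0.0366
```

```bash
python3 -m pendant '[[[-10,-5,0],-7],[[-24,-13,0],-14],[[-24,-13,0],-21],[[-24,-13,0],-28],[[-24,-13,0],-35],[[-24,-13,0],-42],[[-24,-13,0],-49],[[-24,-13,0],-56],[[-24,-13,0],-63],[[-24,-13,0],-70]]'
python3 -m pendant '[[[0,0,0],-7],[[0,0,0],-14],[[0,0,0],-21],[[0,0,0],-28],[[0,0,0],-35],[[0,0,0],-42],[[0,0,0],-49],[[0,0,0],-56],[[0,0,0],-63],[[0,0,0],-70]]'
python3 go.py .592 .0168 .13 171
```

```text
time: 11.1
tool_pos: [0.5925, 0.0169, 0.1297]
tool_rot: [-3.137, 0.001, 1.565]
contact_force: [0.4, -1.1, 1.1]
opening: 0.0366
time: 11.93
tool_pos: [0.5924, 0.0169, 0.1294]
tool_rot: [-3.139, -0.005, 2.793]
contact_force: [-0.5, -0.2, -0.6]
opening: 0.0366
shift [ 0.3 -0.2 -0.6] turn -10.99 pos [0.5924 0.0169 0.1294] yaw 160.01 t 11.9333 F [-0.52 -0.19 -0.64] q6 [-0.1   0.56  1.46 -0.    1.13 -1.32] op 0.0366
```

```bash
python3 -m pendant '[[[0,0,0],-7],[[0,0,0],-11],[[0,0,0],-11],[[0,0,0],-11]]'
python3 - <<'E'
from h import *
from go import shift
shift(.592,.0168,.13,171)
im=robot.read_camera("wrist"); cv2.imwrite("pics/w8.png",im[:,:,::-1])
for q in ["eye","eye_grip","post","post_seat","hook_grip"]:
    print(q,[(round(d["p"],2),[round(d["xy"][0]*640),round(d["xy"][1]*480)]) for d in robot.find_in("wrist",q)][:3])
im=robot.read_camera("side"); crop(im[:,:,::-1],220,170,140,120,5,"pics/s8.png")
E
```

```text
time: 12.27
tool_pos: [0.5923, 0.0169, 0.1291]
tool_rot: [-3.14, -0.006, 2.982]
contact_force: [-0.2, -0.6, 0.6]
opening: 0.0368
shift [ 0.3 -0.1 -0.9] turn -0.13 pos [0.5923 0.0169 0.1291] yaw 170.87 t 12.2667 F [-0.22 -0.64  0.65] q6 [-0.1   0.56  1.46 -0.    1.13 -1.51] op 0.0368
eye [(0.89, [321, 233])]
eye_grip [(0.74, [316, 234])]
post [(0.63, [321, 162])]
post_seat [(0.68, [320, 158])]
hook_grip [(0.63, [319, 263])]
```

View pics/w8.png

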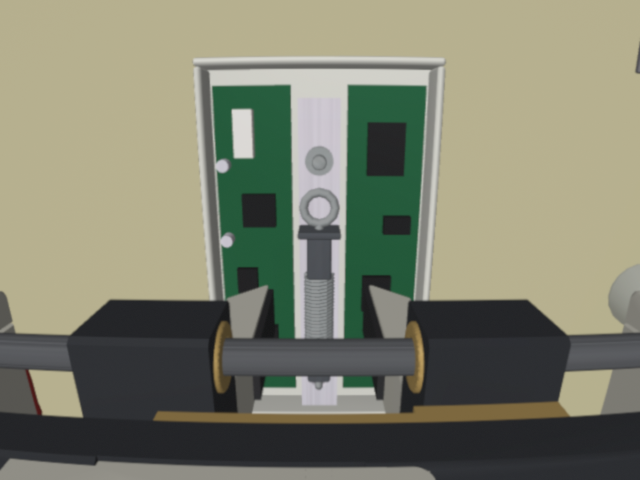

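View pics/s8.png

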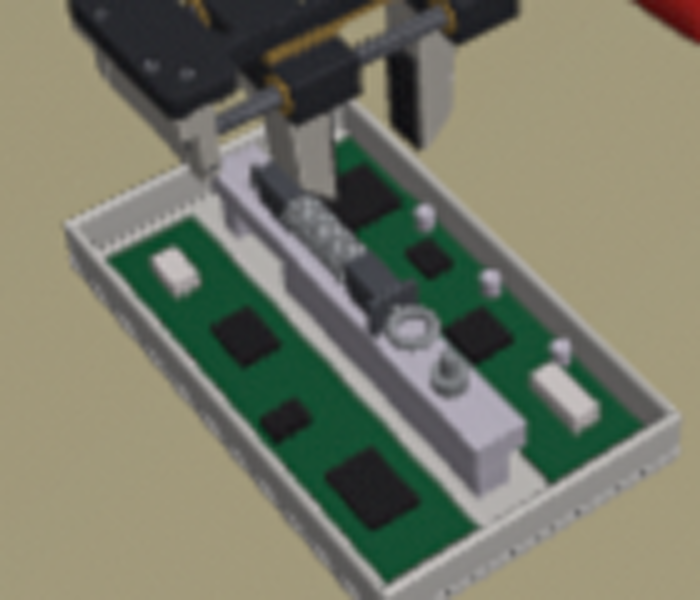

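```bash
python3 - <<'E'
from h import *
from scipy.spatial.transform import Rotation as Ro
im=cv2.imread("pics/w8.png"); crop(im,270,130,100,150,4,"pics/w8c.png")
w=robot.calibration("wrist"); s=robot.observe(); T=Ro.from_euler("xyz",s["tool_rot"]).as_matrix()
tf=lambda P:(T.T@(P-s["tool_pos"])*1000).round(1)
for n,uv,z in [("collar",(319,160.5),.052),("pintop",(318.5,162),.063),("eye",(319.5,208.5),.055),("flange far edge top",(319.5,228),.067),("flange near top",(319.5,237),.067),("block coil end top",(319,277),.065)]:
    print(n,tf(onz(w,uv,z)),onz(w,uv,z).round(4))
E
```

```text
collar [53.3  0.8 77.6] [0.5394 0.026  0.052 ]
pintop [53.5  0.5 66.6] [0.5392 0.0257 0.063 ]
eye [26.6  1.1 74.5] [0.5659 0.0221 0.055 ]
flange far edge top [18.2  1.  62.5] [0.5742 0.0207 0.067 ]
flange near top [13.1  1.  62.4] [0.5793 0.0199 0.067 ]
block coil end top [-11.2   0.8  64.3] [0.6031 0.0159 0.065 ]
```

View pics/w8c.png

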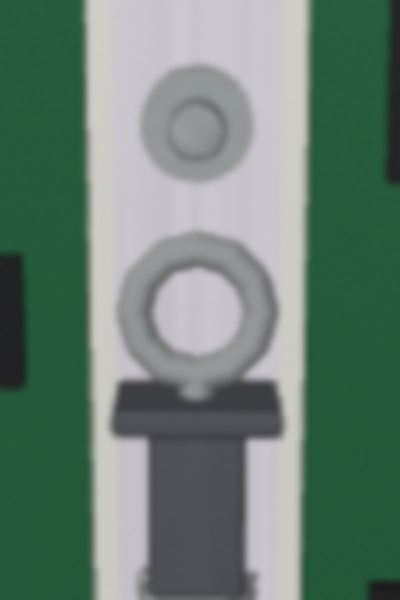

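```bash
python3 -m pendant '[[[2,0.9,20],0],[[2,0.9,45],0],[[2,0.9,65],0],[[2,0.9,80],0],[[2,0.9,80],0],[[2,0.9,80],0],[[2,0.9,80],0]]' 0.4
python3 - <<'E'
from h import *
from go import shift
shift(.592,.0168,.049,171)
im=robot.read_camera("wrist"); cv2.imwrite("pics/w9.png",im[:,:,::-1])
E
```

```text
time: 13.2
tool_pos: [0.5908, 0.018, 0.0504]
tool_rot: [-3.14, -0.004, 2.984]
contact_force: [0.1, 0.3, 0.7]
opening: 0.0365
shift [-1.4 -1.   1.4] turn -0.03 pos [0.5908 0.018  0.0504] yaw 170.97 t 13.2 F [0.14 0.33 0.72] q6 [-0.1   0.65  1.54 -0.    0.96 -1.51] op 0.0365
```

View pics/w9.png

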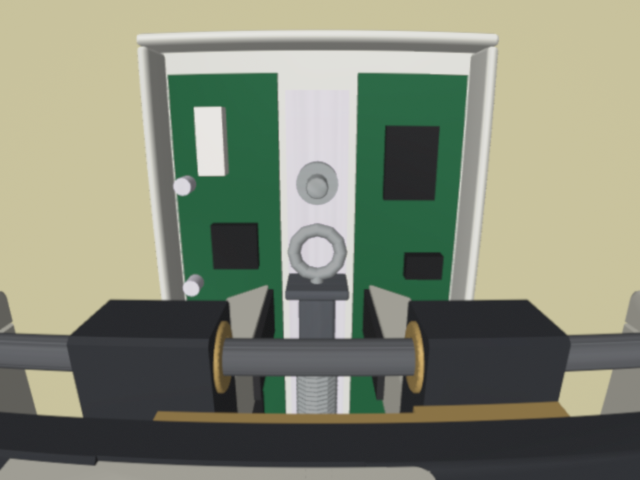

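```bash
python3 -m pendant '[[[0,0,0.5],0],[[0,0,0.5],0],[[0,0,0.5],0],[[0,0,0.5],0],[[0,0,0.5],0],[[0,0,0.5],0]]' 0 60
python3 - <<'E'
from h import *
from go import shift
shift(.592,.0168,.049,171)
im=robot.read_camera("wrist"); cv2.imwrite("pics/w10.png",im[:,:,::-1]); crop(im[:,:,::-1],250,140,140,160,3.7,"pics/w10c.png")
E
```

```text
time: 13.75
tool_pos: [0.5912, 0.0179, 0.0507]
tool_rot: [-3.14, -0.002, 2.984]
contact_force: [-1.8, -0.3, 3.9]
opening: 0.0134
shift [-1.  -0.9  1.7] turn -0.03 pos [0.5912 0.0179 0.0507] yaw 170.97 t 13.75 F [-1.79 -0.27  3.86] q6 [-0.1   0.65  1.54 -0.    0.95 -1.51] op 0.0134
```

View pics/w10c.png

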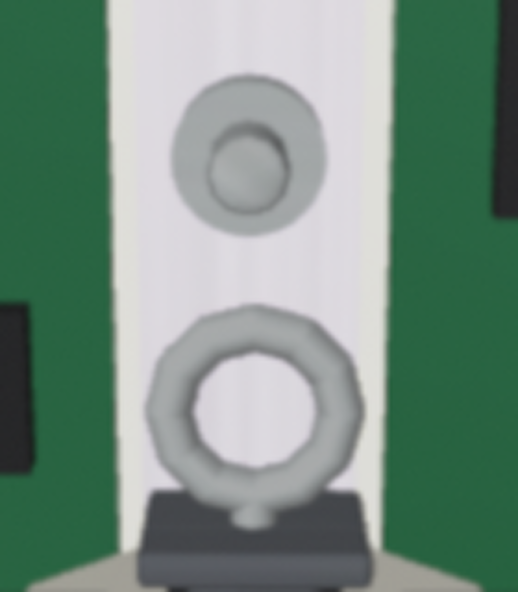

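```bash
cat > ep.py <<'E'
import sys
from h import *
from scipy.spatial.transform import Rotation as Ro
# eye uv, collar uv, pintop uv, eye z world
a=list(map(float,sys.argv[1:]))
w=robot.calibration("wrist"); s=robot.observe(); T=Ro.from_euler("xyz",s["tool_rot"]).as_matrix()
tf=lambda P:(T.T@(P-s["tool_pos"])*1000).round(1)
e=tf(onz(w,a[0:2],a[6])); c=tf(onz(w,a[2:4],.052)); p=tf(onz(w,a[4:6],.063))
print("eye",e,"collar",c,"pin",p,"d",(c-e).round(1),(p-e).round(1),"tcpz",s["tool_pos"][2].round(4))
E
python3 ep.py 318.9 250 317.3 181.9 317.3 185.9 .055
```

```text
eye [26.5  0.6 -4.2] collar [52.5  0.  -1.2] pin [ 52.6   0.  -12.2] d [26.  -0.6  3. ] [26.1 -0.6 -8. ] tcpz 0.0507
```

```bash
python3 -m pendant '[[[2,0,-1],0],[[4,0,-5],0],[[6,0,-10],0],[[8,-0.2,-15],0],[[11,-0.3,-15],0],[[14,-0.4,-15],0],[[17,-0.5,-15],0],[[20,-0.6,-15],0],[[22,-0.6,-15],0],[[22,-0.6,-15],0]]'
python3 - <<'E'
from h import *
from go import shift
shift(.592,.0168,.049,171)
im=robot.read_camera("wrist"); cv2.imwrite("pics/w11.png",im[:,:,::-1]); crop(im[:,:,::-1],250,140,140,160,3.7,"pics/w11c.png")
im=robot.read_camera("side"); crop(im[:,:,::-1],220,170,140,120,5,"pics/s11.png")
E
```

```text
time: 14.63
tool_pos: [0.5707, 0.0207, 0.0663]
tool_rot: [-3.14, 0.002, 2.984]
contact_force: [7.7, -1.0, -3.0]
opening: 0.0129
shift [-21.6  -0.5  17.3] turn -0.03 pos [0.5707 0.0207 0.0663] yaw 170.97 t 14.6333 F [ 7.71 -0.97 -3.01] q6 [-0.1   0.59  1.6  -0.    0.95 -1.51] op 0.0129
```

View pics/w11c.png

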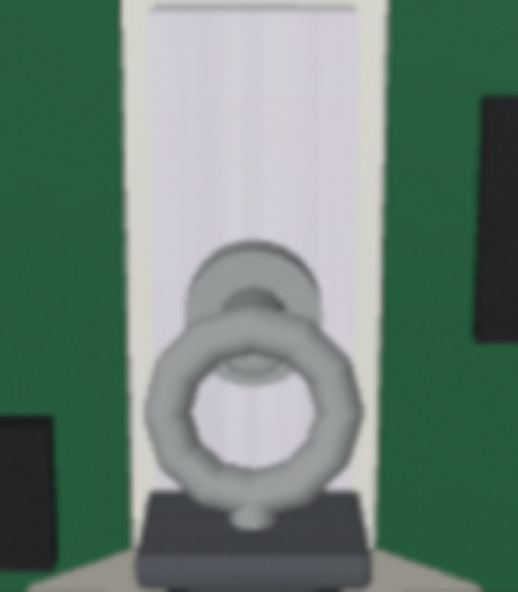

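View pics/s11.png

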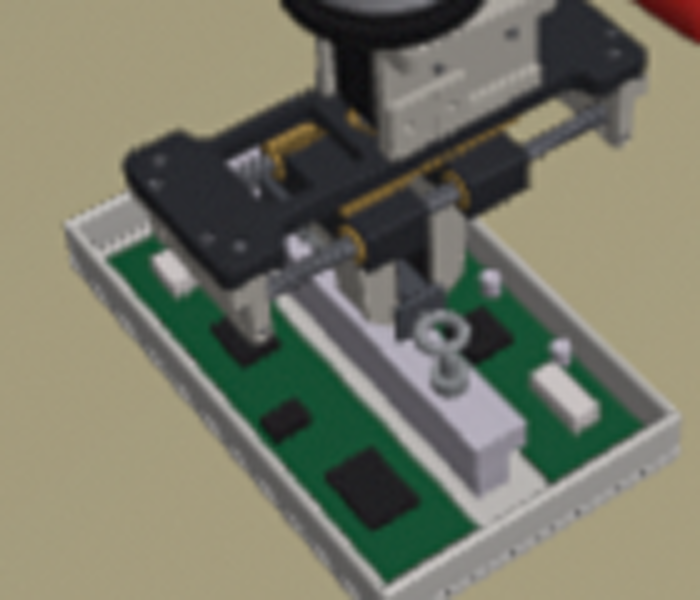

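```bash
python3 ep.py 318.9 250 318.6 224.3 318.6 231 .0705
```

```text
eye [26.5  0.6 -4.3] collar [32.2  0.5 14.2] pin [32.1  0.5  3.2] d [ 5.7 -0.1 18.5] [ 5.6 -0.1  7.5] tcpz 0.0662
```

```bash
python3 -m pendant '[[[2,0,0],0],[[4,0,0],0],[[6,0,0],0],[[7,0,0],0],[[7,0,0],0]]'
python3 - <<'E'
from h import *
from go import shift
shift(.5707,.0207,.0662,171)
im=robot.read_camera("wrist"); cv2.imwrite("pics/w12.png",im[:,:,::-1]); crop(im[:,:,::-1],250,140,140,160,3.7,"pics/w12c.png")
E
```

```text
time: 15.15
tool_pos: [0.5662, 0.0214, 0.067]
tool_rot: [-3.141, 0.008, 2.984]
contact_force: [9.6, -1.1, -2.9]
opening: 0.0137
shift [-4.6 -0.   0.8] turn -0.03 pos [0.5662 0.0214 0.067 ] yaw 170.97 t 15.15 F [ 9.59 -1.11 -2.86] q6 [-0.1   0.58  1.61 -0.    0.94 -1.51] op 0.0137
```

View pics/w12c.png

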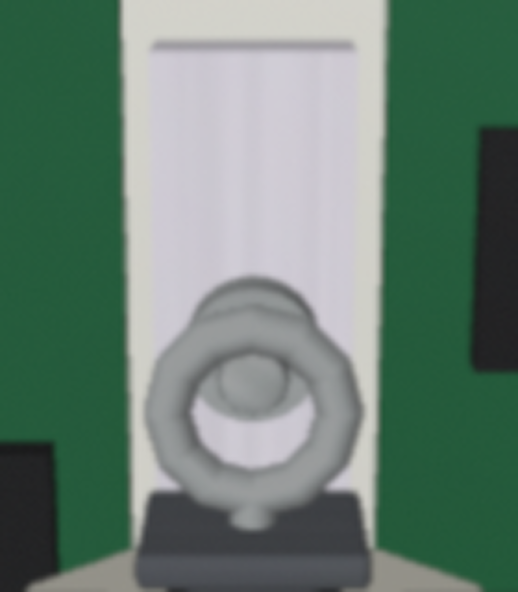

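```bash
python3 ep.py 318.9 250 318.6 234.2 318.6 242 .0713
```

```text
eye [26.5  0.6 -4.5] collar [27.6  0.5 14.8] pin [27.3  0.5  3.8] d [ 1.1 -0.1 19.3] [ 0.8 -0.1  8.3] tcpz 0.067
```

```bash
python3 -m pendant '[[[2,0,0],0],[[3.4,0,0],0],[[3.4,0,0],0],[[3.4,0,3],0],[[3.4,0,6],0],[[3.4,0,9],0],[[3.4,0,9],0]]'
python3 - <<'E'
from h import *
from go import shift
shift(.5662,.0214,.067,171)
im=robot.read_camera("wrist"); cv2.imwrite("pics/w13.png",im[:,:,::-1]); crop(im[:,:,::-1],250,140,140,160,3.7,"pics/w13c.png")
E
```

```text
time: 15.78
tool_pos: [0.5653, 0.0216, 0.0584]
tool_rot: [-3.141, 0.013, 2.984]
contact_force: [9.7, -1.5, -1.7]
opening: 0.0132
shift [-1.1 -0.  -8.6] turn -0.03 pos [0.5653 0.0216 0.0584] yaw 170.97 t 15.7833 F [ 9.66 -1.5  -1.73] q6 [-0.1   0.59  1.63 -0.    0.91 -1.51] op 0.0132
```

View pics/w13c.png

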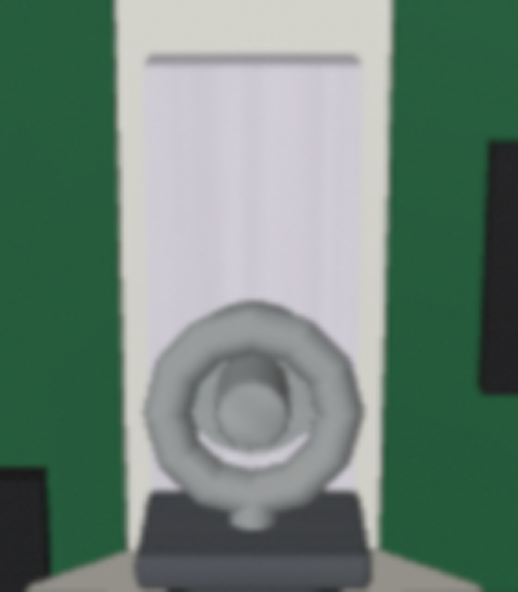

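```bash
python3 -m pendant '[[[2,0,2],0],[[2,0,4],0],[[2,0,6],0],[[2,0,8],0],[[2,0,8.5],0],[[2,0,8.5],0]]'
python3 - <<'E'
from h import *
from go import shift
shift(.5662,.0214,.067,171)
im=robot.read_camera("wrist"); cv2.imwrite("pics/w14.png",im[:,:,::-1]); crop(im[:,:,::-1],250,140,140,160,3.7,"pics/w14c.png")
im=robot.read_camera("side"); crop(im[:,:,::-1],220,170,140,120,5,"pics/s14.png")
E
```

```text
time: 16.33
tool_pos: [0.5661, 0.0215, 0.0511]
tool_rot: [-3.141, 0.02, 2.984]
contact_force: [8.6, -1.2, -0.3]
opening: 0.0137
shift [ -0.4  -0.1 -15.9] turn -0.04 pos [0.5661 0.0215 0.0511] yaw 170.96 t 16.3333 F [ 8.57 -1.23 -0.33] q6 [-0.1   0.6   1.64 -0.    0.88 -1.51] op 0.0137
```

View pics/w14c.png

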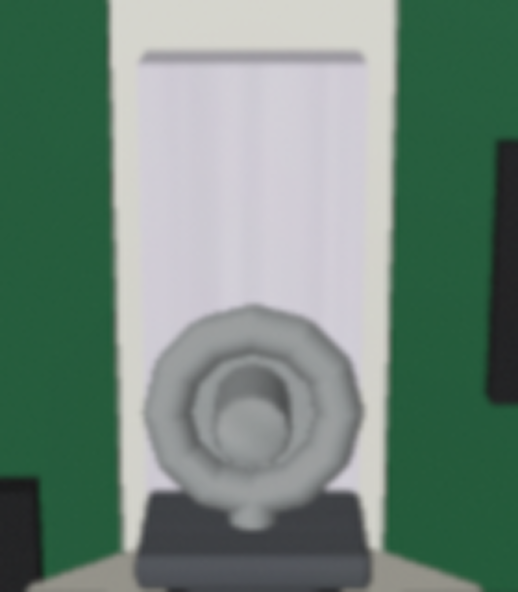

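View pics/s14.png

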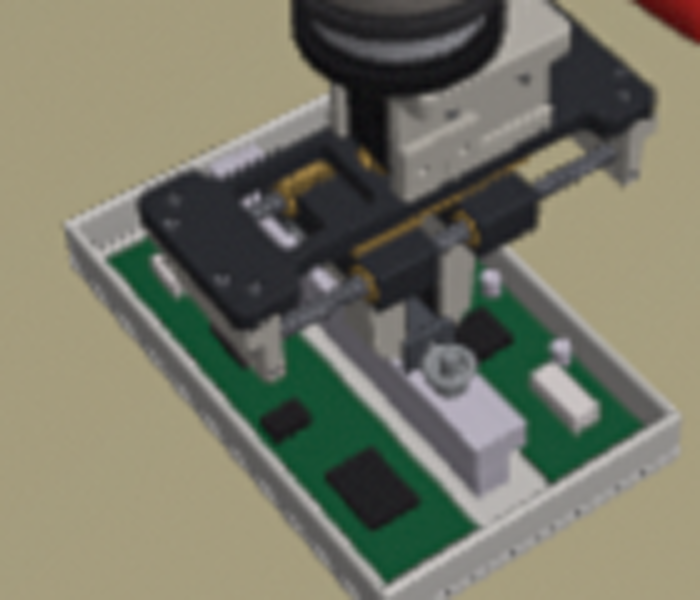

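```bash
python3 -m pendant '[[[2,0,1],0],[[2,0,2],0],[[2,0,2],0]]'
python3 -m pendant '[[[1.5,0,0],0],[[1.5,0,0],0],[[1.5,0,0],0],[[1.5,0,0],0]]' 0.4
python3 go.py .5662 .0214 .067 171
```

```text
time: 16.68
tool_pos: [0.567, 0.0214, 0.0509]
tool_rot: [3.142, 0.028, 2.984]
contact_force: [6.8, -1.3, 4.5]
opening: 0.0134
time: 17.02
tool_pos: [0.5645, 0.0218, 0.0507]
tool_rot: [3.142, 0.026, 2.984]
contact_force: [-0.1, 0.1, 0.1]
opening: 0.0346
shift [ -2.2  -0.1 -16.2] turn -0.05 pos [0.5645 0.0218 0.0507] yaw 170.95 t 17.0167 F [-0.09  0.13  0.05] q6 [-0.1   0.6   1.65 -0.    0.87 -1.51] op 0.0346
```

```bash
python3 -m pendant '[[[0,0,-5],0],[[0,0,-20],0],[[0,0,-45],0],[[0,0,-75],0],[[0,0,-100],0],[[0,0,-120],0],[[0,0,-120],0],[[0,0,-120],0]]'
python3 - <<'E'
from h import *
from go import shift
shift(.5662,.0214,.067,171)
im=robot.read_camera("wrist"); cv2.imwrite("pics/w15.png",im[:,:,::-1])
for q in ["eye","post","hook_tip","hole"]:
    print(q,[(round(d["p"],2),[round(d["xy"][0]*640),round(d["xy"][1]*480)]) for d in robot.find_in("wrist",q)][:3])
im=robot.read_camera("side"); crop(im[:,:,::-1],220,170,140,120,5,"pics/s15.png")
E
```

```text
time: 17.68
tool_pos: [0.5614, 0.0225, 0.1717]
tool_rot: [3.141, 0.027, 2.984]
contact_force: [-0.8, -0.6, -0.4]
opening: 0.0366
shift [ -2.1  -0.3 104.8] turn -0.04 pos [0.5614 0.0225 0.1717] yaw 170.96 t 17.6833 F [-0.82 -0.59 -0.39] q6 [-0.1   0.44  1.53 -0.    1.14 -1.51] op 0.0366
eye [(0.91, [322, 225])]
post [(0.63, [318, 201])]
hook_tip [(0.9, [318, 264])]
hole [(0.69, [322, 223])]
```

View pics/w15.png

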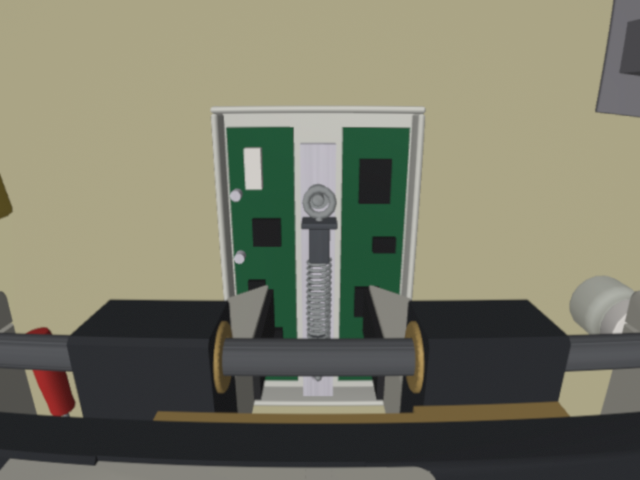

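View pics/s15.png

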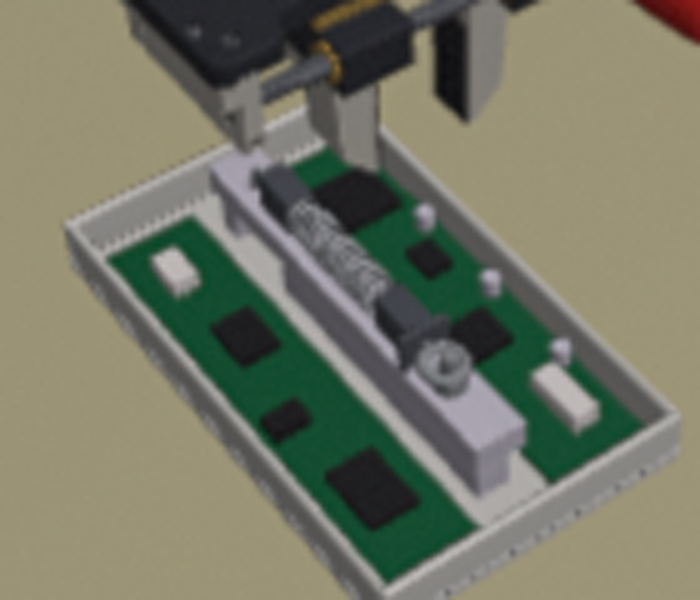

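```bash
python3 -m pendant '[[[-25,0,0],0],[[-55,0,0],0],[[-85,0,0],0],[[-110,0,0],0],[[-110,0,0],0],[[-110,0,0],0]]'
python3 - <<'E'
from h import *
im=robot.read_camera("wrist"); cv2.imwrite("pics/w16.png",im[:,:,::-1]); crop(im[:,:,::-1],220,100,200,200,3,"pics/w16c.png")
im=robot.read_camera("side"); crop(im[:,:,::-1],220,170,140,120,5,"pics/s16.png")
E
```

```text
time: 18.48
tool_pos: [0.6695, 0.0048, 0.1702]
tool_rot: [-3.141, 0.021, 2.983]
contact_force: [-0.1, 0.3, -1.2]
opening: 0.0367
```

View pics/w16c.png

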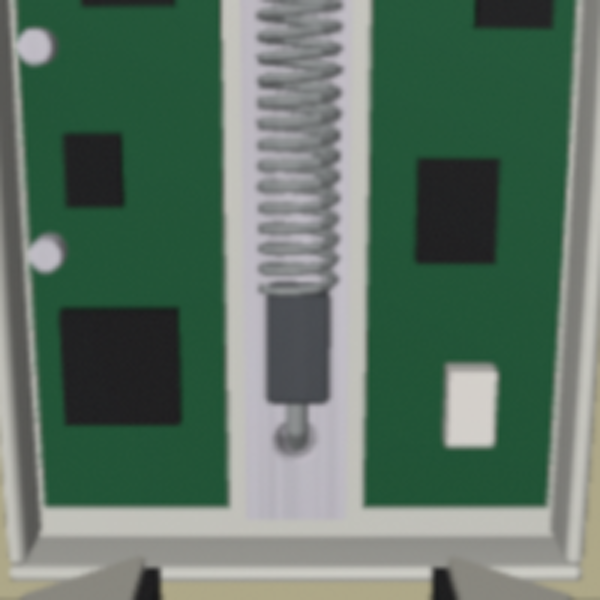

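View pics/s16.png

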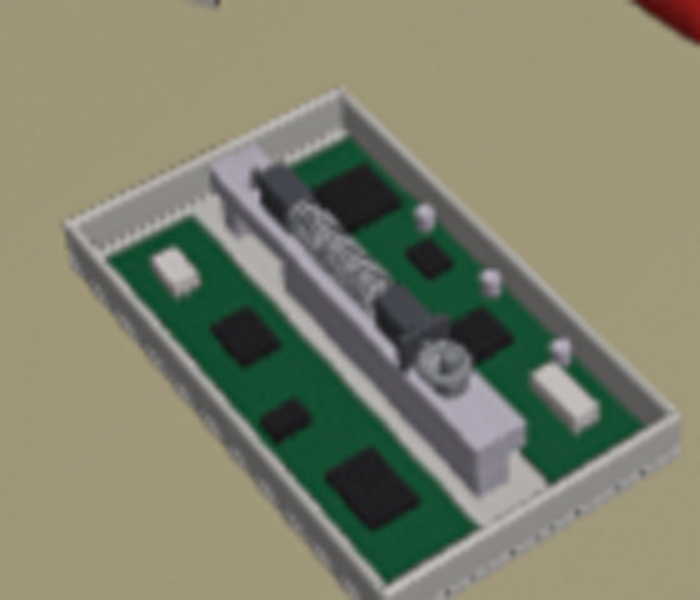

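```bash
python3 - <<'E'
import cv2,numpy as np
a=cv2.imread("pics/s8.png");b=cv2.imread("pics/s16.png")
c=[cv2.resize(i[120:300,190:340],(390,468),interpolation=cv2.INTER_CUBIC) for i in (a,b)]
cv2.imwrite("pics/cmp.png",np.hstack(c))
E
```

```text
(no output)
```

View pics/cmp.png

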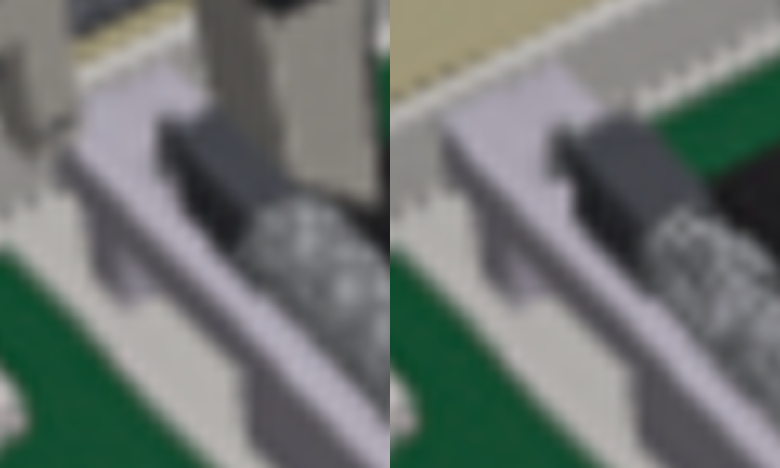

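```bash
python3 - <<'E'
from h import *
from go import shift
w=robot.calibration("wrist")
a=onz(w,(220+297/3,100+295/3),.065);b=onz(w,(220+297/3,100+400/3),.065); print(a,b,np.linalg.norm(a-b),"leg",onz(w,(220+293/3,100+437/3),.05))
c=(a+b)/2; print(c); shift(c[0],c[1],.080,171)
E
```

```text
[0.64426786 0.00992625 0.065     ] [0.6673429  0.00625837 0.065     ] 0.023364733663375006 leg [0.68041324 0.0032563  0.05      ]
[0.65580538 0.00809231 0.065     ]
shift [14.8  0.9 90.8] turn -0.05 pos [0.6684 0.0052 0.1711] yaw 170.95 t 18.5833 F [-0.03 -0.61 -0.15] q6 [-0.11  0.64  1.19 -0.    1.3  -1.52] op 0.0368
```

```bash
python3 -m pendant '[[[8,0.5,20],0],[[15,1,45],0],[[15,1,70],0],[[15,1,91],0],[[15,1,91],0],[[15,1,91],0],[[15,1,91],0]]' 0 20
python3 go.py .6558 .0075 .068 171
```

```text
time: 19.17
tool_pos: [0.6561, 0.0083, 0.0816]
tool_rot: [3.142, 0.023, 2.984]
contact_force: [0.6, -0.3, 0.6]
opening: 0.0008
shift [ 0.4 -0.9 13.6] turn -0.04 pos [0.6561 0.0083 0.0816] yaw 170.96 t 19.1667 F [ 0.61 -0.34  0.61] q6 [-0.1   0.7   1.33 -0.    1.09 -1.52] op 0.0008
```

```bash
python3 -m pendant '[[[0,-0.5,4],0],[[0,-0.5,8],0],[[0,-0.5,11],0],[[0,-0.5,12],0],[[0,-0.5,13],0],[[0,-0.5,13],0]]'
python3 -m pendant '[[[0,0,1],0],[[0,0,2],0],[[0,0,2],0]]'
```

```text
time: 19.67
tool_pos: [0.6562, 0.0078, 0.0684]
tool_rot: [3.142, 0.022, 2.984]
contact_force: [0.2, 0.1, 0.2]
opening: 0.0004
time: 19.92
tool_pos: [0.6561, 0.0078, 0.0661]
tool_rot: [-3.142, 0.022, 2.984]
contact_force: [-0.5, 0.1, -0.4]
opening: 0.0004
```

```bash
python3 -m pendant '[[[0,0,1],0],[[0,0,2],0],[[0,0,3],0],[[0,0,3],0]]'
```

```text
time: 20.25
tool_pos: [0.6564, 0.0078, 0.0653]
tool_rot: [-3.142, 0.024, 2.984]
contact_force: [-3.8, -0.6, 13.0]
opening: 0.0003
```

```bash
python3 -m pendant '[[[0,0,-10],0],[[0,0,-40],0],[[0,0,-70],0],[[-5,0,-100],0],[[-30,0,-115],0],[[-50,0,-115],0],[[-50,0,-115],0],[[-50,0,-115],0]]'
python3 - <<'E'
from h import *
im=robot.read_camera("wrist"); cv2.imwrite("pics/w17.png",im[:,:,::-1]); crop(im[:,:,::-1],220,20,200,200,3,"pics/w17c.png")
im=robot.read_camera("side"); crop(im[:,:,::-1],220,170,140,120,5,"pics/s17.png")
E
```

```text
time: 20.92
tool_pos: [0.7032, 0.0003, 0.1811]
tool_rot: [-3.142, 0.023, 2.984]
contact_force: [-1.1, 0.6, -0.5]
opening: 0.0003
```

View pics/w17.png

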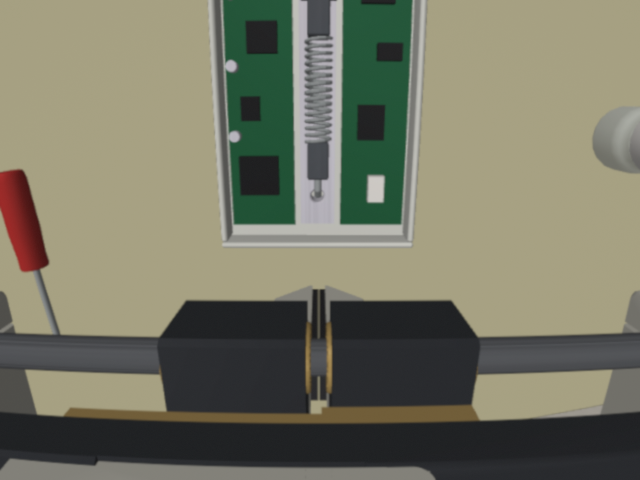

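View pics/s17.png

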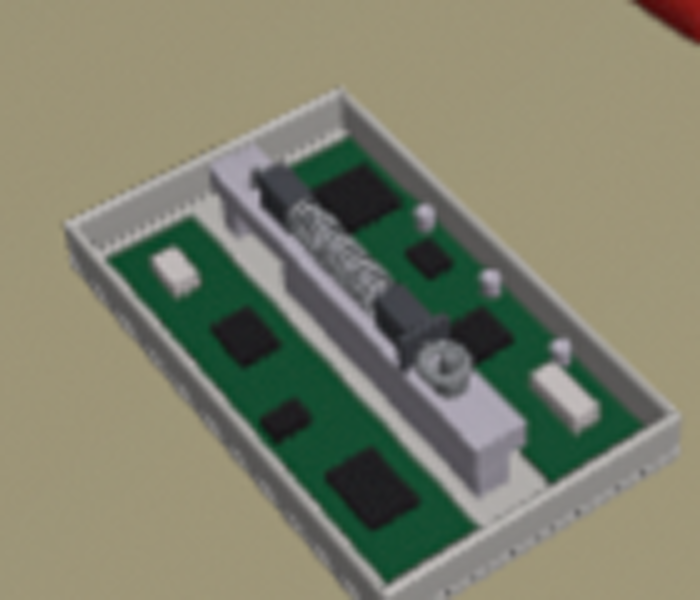

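```bash
python3 -c "
from cell import robot
print(robot.hand_in(), robot.observe()['time'])"
```

```text
the job is handed in; nothing more can be done
the job is handed in; nothing more can be done
```

The spring is fitted: its hook is down in the rail hole, and it is stretched with its eye around the post. I took the largest spring from its rest and put the hook in first. Then I stretched the spring about 26 mm, lifted the eye over the pin and lowered it onto the post. I handed in at about 21 s of the 51 s allowed, with the arm clear of everything.

**Hook:** After the stretch I pressed lightly on the hook block. It made contact at 65 mm height with 13 N, which is the fully seated height.

**Eye:** The gripper let go at the seated height, after feeling about 4.5 N of push-back. The side pictures then showed the eye resting around the post with the coil stretched. I did not probe the eye's height separately.

**Bystanders:** I never worked near the meter, screwdriver or jar. I took no final close-up of them. The last wrist picture shows the screwdriver and jar upright and in place.

No check failed. The largest forces I read were about 10 N while pulling and 13 N in that press.

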